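# Gauge the drain groove of a chopping board

### The arm

A 7-joint arm with a two-finger parallel gripper is mounted at the origin on the work surface. World frame = base frame: x ahead of the robot, y to its left, z up, the work surface at z = 0. Lengths are in m, angles in rad, forces in N, time in s.
With the tool pointing down it reaches from about 0.425 to 0.95 m from the base axis. Payload 4.7 kg.
Tool frame: the origin (TCP) lies at the very end of the fingers, on their centre line; the grasp point (between the pads) lies 19 mm behind it; z points along the fingers, x is the direction in which the jaws open and shut, and the axes are right-handed (so a half turn about z gives the same grasp; the last joint's range is limited). The gripper opens to 87 mm and grips with 3 to 60 N. Pads are 19 mm wide; open, the fingers measure 117 mm over their backs; the gripper's body (75 mm by 190 mm) begins 51 mm behind the grasp point.
Start: joints at [1.174, 0.469, -0.049, 1.532, 0.024, 1.141, -0.082], TCP at [0.243, -0.63, 0.223] pointing down, gripper open.
Joint ranges: [-2.59, 2.59], [-0.33, 1.99], [-1.39, 1.29], [0.1, 2.45], [-1.04, 4.18], [0.21, 1.99], [-2.66, 2.66]. Speed limits (rad/s): [2.57, 2.57, 3.14, 3.14, 3.14, 3.14, 3.14].

### API

Orientations are given as a 3x3 rotation matrix whose columns are the frame's x, y, z axes.
In Python, from bench import readout, vision, hand_in gives the robot as it stands.
- The arm moves only by the shell command python3 -m pendant 'ROWS' [OPENING]. ROWS is JSON, a list of rows, each an object of numbers: "x", "y", "z": the shift along the tool's x, y, z in cm; "spin": the turn about the tool's z in rad. A call has exactly 8 rows; each row is the pose to reach, as a shift and turn from the pose commanded when the call began, along the tool's axes at that moment; what a row does not reach only later rows make up. A row lasts 1/12 s, in which the tool goes at most 41.7 mm and 7.16 degrees, less where a joint would pass 70% of its speed; a pose out of reach is approached as far as the arm can. A call with a gripper value outside its range is refused whole. OPENING is the closure in counts, from 0 (fully open) to 255 (shut), set as the call begins (- or left out, the last holds). The fingers move at their own pace and stop on an object; the grip force is fixed at half the most. Time passes only in rows, so rows that repeat a pose let the fingers close, or fill a call up. It gives the time, the measured TCP pose, the force and the opening at its end, in the units of the state.
- readout.observe(): the state, without advancing time (a new reading comes with each control period).
- vision.grab_frame(name): name is "side" or "top" or "wrist"; returns (picture, depth): 384x512x3 uint8, blue, green, red; 384x512 float32, m along the optical axis (not along the pixel's ray), 0 where there is no reading.
- vision.camera_model(name): a dict with "vertical_fov" (degrees; the focal length in pixels is half the picture's height over the tangent of half this angle, whatever the lens; pixels are square), "cx", "cy" (the principal point, pixels), "R" (3x3) and "t" (3): a world point X has camera coordinates R X + t; the wrist camera has in their place "T_tool_cam" (4x4, takes a point from camera to tool coordinates, whose origin is the TCP and whose axes are the tool frame's). Camera axes: x right, y down, z forward; pixel columns grow to the right and rows downward; lengths in m; the calibration is good to about 2 mm. The wrist camera is an equidistant fisheye: a pixel r from the principal point sees the ray r / f radians off the axis. A picture is of the moment at which its call begins: read the wrist's pose just before it. camera_model takes no time and is no camera call.
- hand_in(): hands the job in, once; it reports no verdict.
The state is a dict: "time": time; "q": joint angles; "joint_velocities": joint speeds; "tau": joint torques, N m; "tool_pos": TCP position; "ee_rot": TCP orientation; "wrist_force": force on the tool from outside, world axes, zero at the start; "wrist_torque": the same for the moment, N m; "gripper_width": finger opening in m.
Only numpy, scipy, OpenCV 4.12 (cv2) and the standard library are available. Lean on these libraries where they do the work, as an engineer would, in place of code of your own. Each camera call takes 0.05 s, during which the arm holds its last target. There are 200 camera calls.

### The job

Lift the blue depth gauge off its stand, find the drain groove of the yellow chopping board with its probe without pushing the probe in on the flat of the board, and press the gauge gently down (never more than 30 N) until its steel foot sits flat on the board across the groove. Leave the gauge standing there, read the depth, and then slide the orange marker along its tenfold scale to that depth. Leave everything else where it is.

Things in the scene. Friction and masses are not known exactly. Their poses are not given: they have to be found in the camera images.
- holder: Fixed flat stainless holder 198 (x) x 240 (y) mm: base plate 4 mm, rails 18 mm high along its near and far long sides. Origin: centre of its underside on the table, z up. In it lies a yellow plastic chopping board 150 (x) x 230 (y) x 25 mm, its top 29 mm above this origin.
- groove_nominal (a point): A point fixed to the holder, level with the board's top, 30 mm to -x of the holder's centre: the middle of the groove if the board lay centred. The board is jammed up to 12 mm to either side along the holder's x, different each time, always square. The groove is straight, 8 mm wide, with a dark brown floor, and runs along the holder's y over the board's whole length; depth 5 to 12 mm, unknown.
- stand: Fixed grey gauge stand 100 (x) x 60 (y) x 35 mm: two blocks with a 48 mm gap between them for the probe. The gauge's foot rests on the blocks, its x along the stand's x. Origin: centre of its underside.
- gauge: Loose depth gauge, about 0.22 kg. Origin: centre of the underside of its steel foot, 80 (x) x 44 (y) x 12 mm; z up. On the foot a blue barrel 28 (x) x 24 (y) mm, 12 to 66 mm above the origin: hold it by the 24 mm sides. A rod out of its top ends in a red disc 12 mm across, top 72 mm above the origin at the start, rising as far as the probe is pushed in.
- probe (a joint): How far the gauge's probe is pushed in, m: 0 fully out (as at the start), at most 0.0205. With the foot flat on the board and the tip on the groove's floor, groove depth = 0.020 - this.
- probe_tip (a point): The lowest point of the gauge's probe, a 5 mm round-tipped pin on the gauge's axis, 20 mm below the foot when fully out. A weak spring pushes it out, but a brake holds it wherever it was pushed to, so the reading stays: it takes about 7 N to push it in (the gauge's weight does not) and it does not come out by itself.
- marker_base: Fixed aluminium scale bar 40 (x) x 190 (y) x 14 mm. Origin: centre of its underside. Ticks every 10 mm (red every 50 mm), from y = -70 mm to y = +70 mm.
- marker (a joint): Place of the orange marker along the scale bar, m: 0 at the bar's y = -70 mm end, 0.14 at y = +70 mm. Tenfold scale: 10 mm along the bar for each 1 mm of groove depth, so 0.080 means 8 mm deep. Starts near 0; moves with about 1.5 N of friction and stays.
- marker_top (a point): Centre of the top of the orange marker, a block 28 (across the bar) x 20 (along the bar) mm that stands from 15 to 55 mm above the table; it moves along the bar's y axis.
- spice_jar: Amber jar with red cap, 56 mm across, 90 mm high; loose bystander. Origin: centre of its underside.
- sauce_bottle: White bottle with green cap, 60 mm across, 170 mm high; loose bystander. Origin: centre of its underside.
- cup: Blue cup, 76 mm across, 90 mm high; loose bystander. Origin: centre of its underside.
- bowl: Steel bowl, 160 mm across, 60 mm high; loose bystander. Origin: centre of its underside.
- scraper: Steel spatula with black handle, 280 mm long, lying flat; loose bystander. Origin: mid-length.
- brush: Brush with yellow handle, 200 mm long, lying flat; loose bystander. Origin: mid-length.
Things that resemble listed ones, but are neither listed nor needed, are in the scene too. Of the things that look like the marker_base, take the one that is farthest to the robot's left at the start.

How it is judged:
By the outcome, as a careful person would: the job done as asked, in the order asked, and still so for the second after the job is handed in, with the robot touching nothing.
It also fails if it takes over 72 s, if anything falls off the work surface, if the arm or the gripper's body presses on something with over 40 N, if the wrist force passes 120 N, or if a joint passes its speed limit or range.

## Working session

There is one attempt and no reset: what is moved stays moved. The work goes in short steps, Python scripts to look and compute and a shell command to move; the robot and the scene stay as the last step left them, time stands still between calls to the robot, and variables do not carry over. Pictures are saved under pics/ and viewed, about 8 in all and at most 12, crops included, and the job is handed in when it is done.

```bash
mkdir -p pics; cat > h.py <<'E'
import numpy as np, cv2
from bench import readout, vision
def cam(n):
    m=vision.camera_model(n); f=192/np.tan(np.radians(m['vertical_fov'])/2); return m,f
def ray(n,u,v,st=None):
    m,f=cam(n); x=(u-m['cx']); y=(v-m['cy'])
    if n=='wrist':
        st=st or readout.observe(); r=np.hypot(x,y); th=r/f; k=np.sin(th)/max(r,1e-9)
        d=np.array([x*k,y*k,np.cos(th)]); T=np.array(m['T_tool_cam']); R=np.array(st['ee_rot'])
        return R@T[:3,3]+np.array(st['tool_pos']), R@T[:3,:3]@d
    R=np.array(m['R']);t=np.array(m['t']); return -R.T@t, R.T@np.array([x/f,y/f,1])
def on(n,u,v,z,st=None):
    o,d=ray(n,u,v,st); return o+d*(z-o[2])/d[2]
E
python3 - <<'E'
from h import *
s=readout.observe(); print({k:np.round(v,3).tolist() for k,v in s.items()})
for n in('top','side','wrist'):
    p,d=vision.grab_frame(n); cv2.imwrite(f'pics/{n}0.png',p); np.save(f'pics/{n}0.npy',d); m,f=cam(n); print(n,f,{k:np.round(v,3).tolist() for k,v in m.items()})
a=cv2.imread('pics/top0.png'); cv2.imwrite('pics/top0b.png',cv2.resize(a,(800,600),interpolation=cv2.INTER_CUBIC))
E
```

```text
{'time': 0.0, 'q': [1.174, 0.469, -0.049, 1.534, 0.024, 1.141, -0.082], 'joint_velocities': [-0.001, 0.002, 0.0, -0.0, -0.001, -0.0, 0.0], 'tau': [-0.0, -50.798, -0.081, -23.616, -0.061, 0.038, 0.0], 'tool_pos': [0.242, -0.629, 0.221], 'ee_rot': [[0.36, -0.933, -0.001], [-0.933, -0.36, 0.002], [-0.002, 0.0, -1.0]], 'wrist_force': [-0.663, -0.008, -0.127], 'wrist_torque': [0.01, 0.077, -0.039], 'gripper_width': 0.087}
top 401.1832427235592 {'vertical_fov': 51.15, 'cx': 243.562, 'cy': 192.739, 'R': [[-0.018, -1.0, 0.009], [-0.996, 0.018, -0.085], [0.085, -0.01, -0.996]], 't': [-0.05, 0.46, 1.38]}
side 478.7493254456754 {'vertical_fov': 43.706, 'cx': 250.883, 'cy': 184.116, 'R': [[-0.995, -0.101, -0.016], [-0.067, 0.768, -0.637], [0.077, -0.633, -0.77]], 't': [0.468, 0.123, 1.842]}
wrist 297.3186396354542 {'vertical_fov': 65.706, 'cx': 255.389, 'cy': 190.125, 'T_tool_cam': [[1.0, -0.0, 0.0, 0.0], [0.0, 0.964, 0.267, -0.072], [-0.0, -0.267, 0.964, -0.162], [0.0, 0.0, 0.0, 1.0]]}
```

View pics/top0b.png

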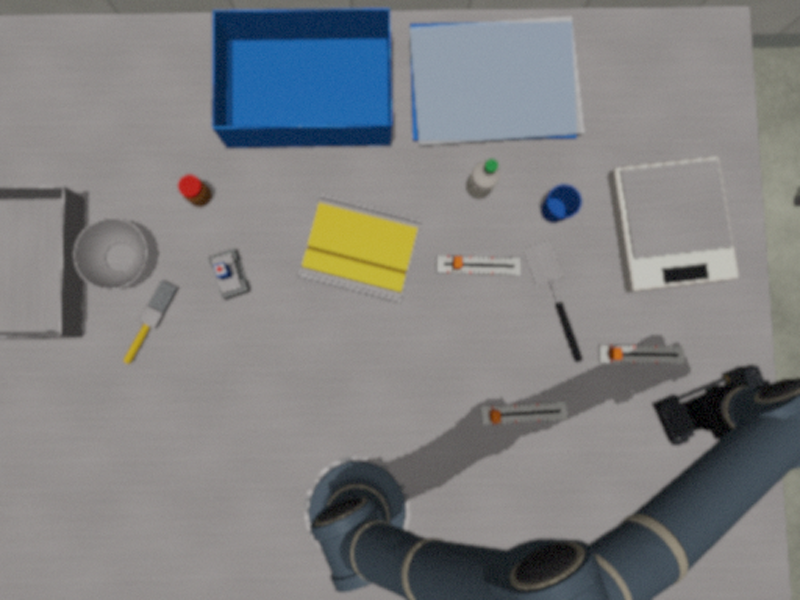

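View pics/side0.png

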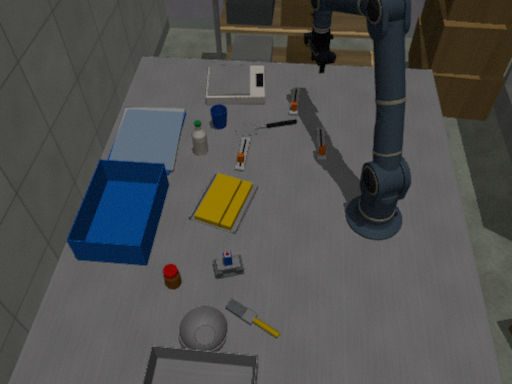

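The top view (800 px) shows the board at (360,247) with its groove on the near side, and the gauge on its stand at (228,272). The three candidates for marker_base are at (478,265), (524,413) and (640,353). The leftmost, at (478,265), is the one to use. Next I'll measure and check it in one close crop.

```bash
python3 - <<'E'
from h import *
p=cv2.imread('pics/top0.png'); hsv=cv2.cvtColor(p,cv2.COLOR_BGR2HSV)
def comps(lo,hi,name,z,mn=8):
    m=cv2.inRange(hsv,lo,hi); n,l,s,c=cv2.connectedComponentsWithStats(m)
    for i in range(1,n):
        if s[i,4]>=mn: print(name,s[i,4],c[i].round(1),on('top',*c[i],z).round(4))
    return m
comps((8,150,130),(18,255,255),'orange',.055)
comps((0,150,100),(5,255,255),'red',.107)
comps((110,120,60),(125,255,255),'blue',.1,30)
m=cv2.inRange(hsv,(20,150,120),(35,255,255)); c=max(cv2.findContours(cv2.morphologyEx(m,3,np.ones((7,7))),0,2)[0],key=cv2.contourArea)
w=np.array([on('top',*q[0],.029)[:2] for q in c],np.float32); r=cv2.minAreaRect(w); print('board',r)
g=cv2.inRange(hsv,(5,80,30),(28,255,150)); g[:, :190]=0; g[:,275:]=0; g[:150]=0;g[180:]=0
v,u=np.nonzero(g); gp=np.array([on('top',a,b,.029)[:2] for a,b in zip(u,v)],np.float32); print('groove',len(gp),gp.mean(0), cv2.fitLine(gp,1,0,.01,.01).ravel())
# stand: height from depth
d=np.load('pics/top0.npy'); M,f=cam('top'); R=np.array(M['R']);t=np.array(M['t'])
U,V=np.meshgrid(np.arange(512),np.arange(384)); P=np.stack([(U-M['cx'])/f*d,(V-M['cy'])/f*d,d],-1); W=(P-t)@R
def rect(u0,u1,v0,v1,z0,z1,n):
    S=W[v0:v1,u0:u1].reshape(-1,3); k=(S[:,2]>z0)&(S[:,2]<z1); S=S[k]; print(n,k.sum(),S.mean(0) if k.sum() else '',cv2.minAreaRect(S[:,:2].astype(np.float32)) if k.sum()>3 else '')
rect(128,165,153,196,.025,.06,'stand'); rect(128,165,153,196,.08,.13,'barrel'); rect(275,338,155,182,.008,.03,'bar'); rect(275,338,155,182,.04,.07,'mk')
rect(185,275,120,200,.02,.04,'board');rect(185,275,120,200,.008,.04,'holder')
cv2.imwrite('pics/c.png',np.hstack([cv2.resize(p[v0:v0+60,u0:u0+60],(400,400),interpolation=2) for u0,v0 in((117,145),(278,142))]))
E
```

```text
orange 34 [292.3 167.9] [ 0.5384 -0.226   0.055 ]
orange 34 [394.8 226.1] [ 0.3333 -0.5678  0.055 ]
orange 14 [317.1 266.9] [ 0.2022 -0.2995  0.055 ]
red 157 [121.4 119. ] [0.7039 0.3434 0.107 ]
board ((0.5808332562446594, -0.011729136109352112), (0.22372755408287048, 0.1452246904373169), 74.42241668701172)
groove 31 [ 0.553903   -0.00238314] [ 0.26917264  0.96309197  0.53944755 -0.05414612]
stand 363 [0.52418804 0.27600316 0.04279375] ((0.5269588232040405, 0.27974653244018555), (0.09960848838090897, 0.06067655608057976), 18.28166389465332)
barrel 77 [0.52509884 0.27859307 0.10101013] ((0.5255655646324158, 0.2806469202041626), (0.028465943410992622, 0.024876784533262253), 20.061290740966797)
bar 548 [ 0.53862614 -0.28236046  0.0138621 ] ((0.5455784797668457, -0.27704328298568726), (0.061208490282297134, 0.20273521542549133), 1.068293809890747)
mk 49 [ 0.54085285 -0.22711985  0.05289223] ((0.5422652363777161, -0.22689148783683777), (0.028255639597773552, 0.017619691789150238), 0.41259849071502686)
board 2792 [ 0.58303279 -0.01222623  0.02888347] ((0.5831757187843323, -0.011545896530151367), (0.23473787307739258, 0.19423536956310272), 75.15019226074219)
holder 3257 [ 0.5822851  -0.01181635  0.02693071] ((0.5752266645431519, -0.0032611340284347534), (0.3070034384727478, 0.2762141823768616), 86.43444061279297)
```

View pics/c.png

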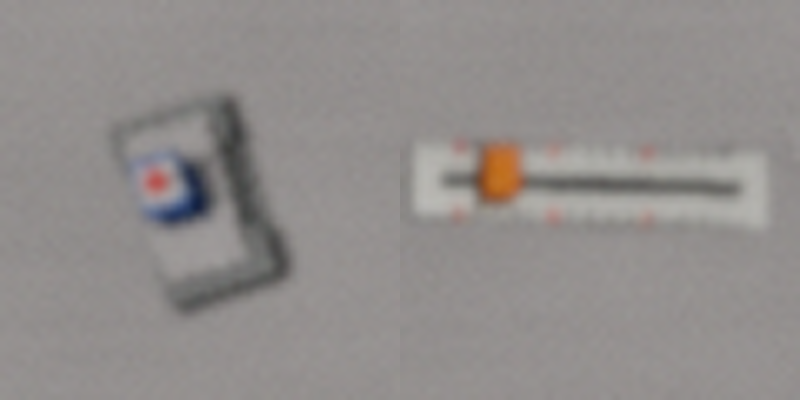

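The crop confirms the picks. The gauge, with a blue barrel and red disc, lies on its stand at crop (165,190). The leftmost bar has red ticks at x = 457, 553 and 647 and its marker at the left, so the scale's zero is at the robot's left and values grow toward -y. Moving now.

```bash
python3 -m pendant '[{"x":-4,"y":-4},{"x":-8,"y":-7.4},{"x":-11,"y":-10},{"x":-14,"y":-13},{"x":-17,"y":-16},{"x":-20,"y":-18.6},{"x":-23,"y":-21.3},{"x":-26,"y":-24}]' 0
```

```text
invalid input
```

```bash
python3 -m pendant '[{"x":-3,"y":-2.8,"z":0,"spin":0},{"x":-6,"y":-5.6,"z":0,"spin":0},{"x":-9,"y":-8.4,"z":0,"spin":0},{"x":-12,"y":-11.2,"z":0,"spin":0},{"x":-15,"y":-14,"z":0,"spin":0},{"x":-18,"y":-16.8,"z":0,"spin":0},{"x":-21,"y":-19.6,"z":0,"spin":0},{"x":-24,"y":-22.4,"z":0,"spin":0}]' 0
```

```text
time: 0.82
tool_pos: [0.3656, -0.3233, 0.2225]
ee_rot: [[0.359, -0.933, -0.0], [-0.933, -0.359, -0.0], [0.0, 0.0, -1.0]]
wrist_force: [0.4, -0.5, 0.1]
gripper_width: 0.0868
```

```bash
python3 -m pendant '[{"x":-2.7,"y":-3,"z":0,"spin":0},{"x":-5.4,"y":-6,"z":0,"spin":0},{"x":-8.1,"y":-9,"z":0,"spin":0},{"x":-10.8,"y":-12,"z":0,"spin":0},{"x":-13.5,"y":-15,"z":0,"spin":0},{"x":-16.2,"y":-18,"z":0,"spin":0},{"x":-18.9,"y":-21,"z":0,"spin":0},{"x":-21.6,"y":-24,"z":0,"spin":0}]' -
python3 - <<'E'
from h import *
s=readout.observe(); p,d=vision.grab_frame('wrist'); cv2.imwrite('pics/w1.png',p); np.save('pics/w1.npy',d)
import pickle; pickle.dump(s,open('pics/w1.pkl','wb')); print(s['tool_pos'],s['joint_velocities'])
E
```

```text
time: 1.48
tool_pos: [0.5121, -0.0358, 0.2225]
ee_rot: [[0.359, -0.933, 0.0], [-0.933, -0.359, -0.0], [0.0, 0.0, -1.0]]
wrist_force: [0.1, -0.6, -0.3]
gripper_width: 0.0869
[ 0.51208508 -0.03576007  0.22254757] [-0.73030671  0.33219833 -0.23948613 -0.38352508  0.2071758   0.1008983
 -1.03347643]
```

View pics/w1.png

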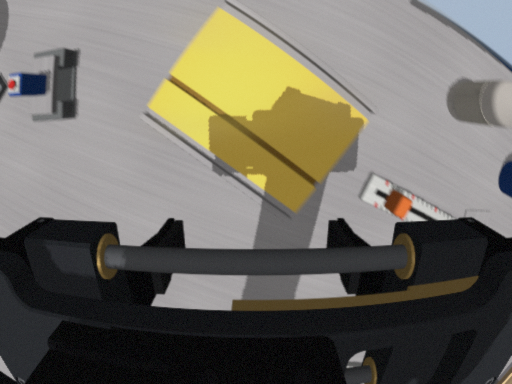

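The wrist view shows the groove running from (170,78) to (315,183), the gauge at (15,85) and the chosen marker at (398,204). I'll measure the groove and go on to the gauge: d = (0.014, 0.316).

```bash
cat > groove.py <<'E'
from h import *
def groove(p,s,poly,z=.029):
    g=p[:,:,2]; bh=cv2.morphologyEx(g,cv2.MORPH_BLACKHAT,np.ones((15,15)))
    m=np.zeros(g.shape,np.uint8); cv2.fillPoly(m,[np.array(poly)],1)
    v,u=np.nonzero((bh>30)&(m>0)); w=np.array([on('wrist',a,b,z,s)[:2] for a,b in zip(u,v)],np.float32)
    vx,vy,x0,y0=cv2.fitLine(w,cv2.DIST_HUBER,0,.001,.001).ravel(); n=np.array([-vy,vx]); r=(w-[x0,y0])@n
    t=(w-[x0,y0])@[vx,vy]
    return (x0,y0),(vx,vy),np.degrees(np.arctan2(vy,vx)),len(w),r.std(),(t.min(),t.max())
E
python3 - <<'E'
from groove import *; import pickle
p=cv2.imread('pics/w1.png'); s=pickle.load(open('pics/w1.pkl','rb'))
print(groove(p,s,[(165,70),(180,65),(325,175),(312,195)]))
hsv=cv2.cvtColor(p,cv2.COLOR_BGR2HSV)
m=cv2.inRange(hsv,(20,130,60),(35,255,255)); c=max(cv2.findContours(cv2.morphologyEx(m,3,np.ones((11,11))),0,2)[0],key=cv2.contourArea)
w=np.array([on('wrist',*q[0],.029,s)[:2] for q in c],np.float32); print(cv2.minAreaRect(w))
b=np.array(cv2.boxPoints(cv2.minAreaRect(w)));print(b)
E
python3 -m pendant '[{"x":-3,"y":-1.4,"z":0,"spin":0},{"x":-6.3,"y":-2.8,"z":0,"spin":0},{"x":-9.6,"y":-4.4,"z":0,"spin":0},{"x":-13,"y":-6,"z":0,"spin":0},{"x":-16.3,"y":-7.4,"z":0,"spin":0},{"x":-19.6,"y":-9,"z":0,"spin":0},{"x":-23,"y":-10.5,"z":0,"spin":0},{"x":-26,"y":-11.6,"z":0,"spin":0.05}]' -
python3 -c "
from h import *
p,d=vision.grab_frame('top');print(readout.observe()['tool_pos'])"
```

```text
((np.float32(0.5483663), np.float32(-0.021060571)), (np.float32(0.27831605), np.float32(0.9604896)), np.float32(73.84027), 1033, np.float32(0.0023589786), (np.float32(-0.10134012), np.float32(0.12769334)))
((0.5811917781829834, -0.01344233751296997), (0.2258748859167099, 0.14867213368415833), 74.39613342285156)
[[ 0.47921693 -0.10222214]
 [ 0.6224097  -0.14221269]
 [ 0.6831666   0.07533746]
 [ 0.53997386  0.11532801]]
time: 2.2
tool_pos: [0.5263, 0.249, 0.2223]
ee_rot: [[0.313, -0.95, -0.0], [-0.95, -0.313, 0.001], [-0.001, -0.0, -1.0]]
wrist_force: [0.2, -0.6, 0.4]
gripper_width: 0.0871
[0.52441101 0.2571446  0.22277713]
```

```bash
python3 - <<'E'
from h import *
s=readout.observe(); p,d=vision.grab_frame('wrist'); cv2.imwrite('pics/w2.png',p); print(s['tool_pos'],s['joint_velocities'].round(2) if hasattr(s['joint_velocities'],'round') else s['joint_velocities'], s['ee_rot'])
hsv=cv2.cvtColor(p,cv2.COLOR_BGR2HSV)
m=cv2.inRange(hsv,(0,150,90),(6,255,255))|cv2.inRange(hsv,(172,150,90),(180,255,255)); n,l,st,c=cv2.connectedComponentsWithStats(m)
for i in range(1,n):
    if st[i,4]>15: print('red',st[i],c[i].round(1),on('wrist',*c[i],.107,s).round(4))
M,f=cam('wrist');
import pickle; pickle.dump(s,open('pics/w2.pkl','wb')); np.save('pics/w2.npy',d)
E
```

```text
[0.52441101 0.2571446  0.22277713] [ 0.05 -0.04 -0.02  0.05 -0.02  0.    0.22] [[ 3.18160895e-01 -9.48036691e-01 -2.78771722e-04]
 [-9.48009615e-01 -3.18154005e-01  7.46988405e-03]
 [-7.17041650e-03 -2.11234673e-03 -9.99972061e-01]]
red [210   0  38   8 225] [228.4   2.8] [0.6848 0.3381 0.107 ]
red [230 174  11  11 100] [235.1 179. ] [0.5245 0.2782 0.107 ]
```

View pics/w2.png

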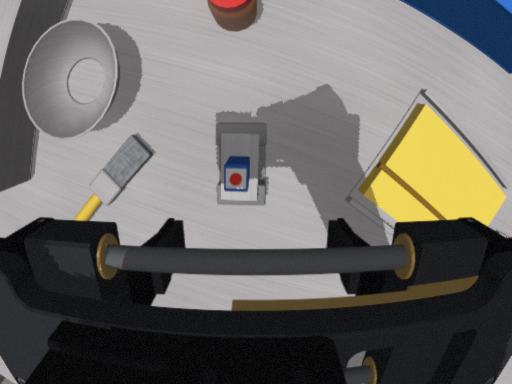

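The wrist view shows the gauge's red disc at (235,179) and the stand edges aligned with the tool axes. Centring above it.

```bash
python3 -m pendant '[{"x":-1,"y":-0.4,"z":1,"spin":0},{"x":-2,"y":-0.7,"z":2,"spin":0},{"x":-2,"y":-0.7,"z":4,"spin":0},{"x":-2,"y":-0.7,"z":5,"spin":0},{"x":-2,"y":-0.7,"z":6,"spin":0},{"x":-2,"y":-0.7,"z":6,"spin":0},{"x":-2,"y":-0.7,"z":6,"spin":0},{"x":-2,"y":-0.7,"z":6,"spin":0}]' 0
python3 - <<'E'
from h import *
s=readout.observe(); p,d=vision.grab_frame('wrist'); cv2.imwrite('pics/w3.png',p); print(s['tool_pos'],s['ee_rot'][0],s['wrist_force'])
hsv=cv2.cvtColor(p,cv2.COLOR_BGR2HSV)
m=cv2.inRange(hsv,(0,150,90),(6,255,255))|cv2.inRange(hsv,(172,150,90),(180,255,255)); n,l,st,c=cv2.connectedComponentsWithStats(m)
for i in range(1,n):
    if st[i,4]>15: print('red',st[i],c[i].round(1),on('wrist',*c[i],.107,s).round(4))
E
```

```text
time: 2.97
tool_pos: [0.5275, 0.2678, 0.1631]
ee_rot: [[0.312, -0.95, 0.001], [-0.95, -0.312, 0.0], [-0.0, -0.001, -1.0]]
wrist_force: [-0.3, -0.1, 1.3]
gripper_width: 0.0871
[0.52750127 0.26784617 0.16310836] [ 0.31164606 -0.95019767  0.00105542] [-0.27481409 -0.05865706  1.27408755]
red [234 198  15  14 162] [241.1 204.4] [0.5248 0.2782 0.107 ]
```

```bash
python3 -m pendant '[{"x":-0.6,"y":-0.1,"z":1,"spin":0},{"x":-1.1,"y":-0.1,"z":3,"spin":0},{"x":-1.1,"y":-0.1,"z":5,"spin":0},{"x":-1.1,"y":-0.1,"z":7,"spin":0},{"x":-1.1,"y":-0.1,"z":8.5,"spin":0},{"x":-1.1,"y":-0.1,"z":9.8,"spin":0},{"x":-1.1,"y":-0.1,"z":10.3,"spin":0},{"x":-1.1,"y":-0.1,"z":10.3,"spin":0}]' 0
python3 -m pendant '[{"x":0,"y":0,"z":0,"spin":0},{"x":0,"y":0,"z":0,"spin":0},{"x":0,"y":0,"z":0,"spin":0},{"x":0,"y":0,"z":0,"spin":0},{"x":0,"y":0,"z":0,"spin":0},{"x":0,"y":0,"z":0,"spin":0},{"x":0,"y":0,"z":0,"spin":0},{"x":0,"y":0,"z":0,"spin":0}]' 255
```

```text
time: 3.68
tool_pos: [0.5238, 0.2786, 0.0583]
ee_rot: [[0.313, -0.95, -0.002], [-0.95, -0.313, -0.001], [0.0, 0.002, -1.0]]
wrist_force: [0.3, -1.0, 0.9]
gripper_width: 0.087
time: 4.35
tool_pos: [0.5245, 0.2787, 0.0596]
ee_rot: [[0.312, -0.95, 0.0], [-0.95, -0.312, 0.0], [0.0, -0.0, -1.0]]
wrist_force: [-0.6, 0.4, 0.3]
gripper_width: 0.0412
```

```bash
python3 -m pendant '[{"x":0,"y":0,"z":0,"spin":0},{"x":0,"y":0,"z":0,"spin":0},{"x":0,"y":0,"z":0,"spin":0},{"x":0,"y":0,"z":0,"spin":0},{"x":0,"y":0,"z":0,"spin":0},{"x":0,"y":0,"z":0,"spin":0},{"x":0,"y":0,"z":0,"spin":0},{"x":0,"y":0,"z":-0.5,"spin":0}]' 255
python3 -m pendant '[{"x":0,"y":0,"z":-1.5,"spin":0},{"x":0,"y":0,"z":-3,"spin":0},{"x":0,"y":0,"z":-4.5,"spin":0},{"x":0,"y":0,"z":-6,"spin":0},{"x":0,"y":0,"z":-7.5,"spin":0},{"x":0,"y":0,"z":-9,"spin":0},{"x":0,"y":0,"z":-9.5,"spin":0},{"x":0,"y":0,"z":-9.5,"spin":0}]' -
```

```text
time: 5.02
tool_pos: [0.5235, 0.2781, 0.0635]
ee_rot: [[0.312, -0.95, -0.002], [-0.95, -0.312, -0.001], [0.001, 0.003, -1.0]]
wrist_force: [-0.4, -0.6, -4.1]
gripper_width: 0.0238
time: 5.68
tool_pos: [0.525, 0.2793, 0.1609]
ee_rot: [[0.313, -0.95, 0.002], [-0.95, -0.313, 0.001], [-0.0, -0.003, -1.0]]
wrist_force: [0.2, 0.6, -3.3]
gripper_width: 0.0238
```

Gauge gripped, width 23.8 mm. Carrying it above the groove while turning it -34°.

```bash
python3 -m pendant '[{"x":2,"y":0.4,"z":0,"spin":0.06},{"x":6,"y":1.2,"z":0,"spin":0.14},{"x":10,"y":2.1,"z":0,"spin":0.22},{"x":14,"y":3,"z":0,"spin":0.3},{"x":18,"y":3.9,"z":0,"spin":0.38},{"x":22,"y":4.8,"z":0,"spin":0.46},{"x":25.5,"y":5.6,"z":0,"spin":0.53},{"x":27.9,"y":6.2,"z":0,"spin":0.593}]' -
python3 -m pendant '[{"x":0,"y":0,"z":1,"spin":0},{"x":0,"y":0,"z":2,"spin":0},{"x":0,"y":0,"z":3,"spin":0},{"x":0,"y":0,"z":4,"spin":0},{"x":0,"y":0,"z":4,"spin":0},{"x":0,"y":0,"z":4,"spin":0},{"x":0,"y":0,"z":4,"spin":0},{"x":0,"y":0,"z":4,"spin":0}]' -
python3 - <<'E'
from h import *; import pickle
s=readout.observe(); p,d=vision.grab_frame('wrist'); cv2.imwrite('pics/w4.png',p); pickle.dump(s,open('pics/w4.pkl','wb'));print(s['tool_pos'],s['wrist_force'])
E
```

```text
time: 6.35
tool_pos: [0.5516, -0.0113, 0.1582]
ee_rot: [[-0.281, -0.96, -0.003], [-0.96, 0.281, -0.002], [0.003, 0.002, -1.0]]
wrist_force: [0.5, 0.3, -2.4]
gripper_width: 0.0243
time: 7.02
tool_pos: [0.5532, -0.005, 0.12]
ee_rot: [[-0.271, -0.963, 0.001], [-0.963, 0.271, 0.0], [-0.0, -0.001, -1.0]]
wrist_force: [-0.1, -0.6, -3.0]
gripper_width: 0.0235
[ 0.55320786 -0.00503168  0.12002811] [-0.0621347  -0.56793373 -3.01116099]
```

View pics/w4.png

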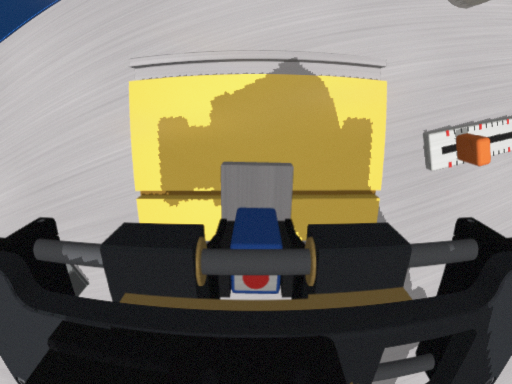

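The groove is the dark line at row ~193, seen on both sides of the foot, whose front edge is at row 163, u 222–292. The line is parallel to the foot. I'll measure both edges in the tool frame.

```bash
python3 - <<'E'
from h import *; import pickle
p=cv2.imread('pics/w4.png'); s=pickle.load(open('pics/w4.pkl','rb')); R=np.array(s['ee_rot']);T=np.array(s['tool_pos'])
def tool(u,v,z): return (R.T@(on('wrist',u,v,z,s)-T)*1000).round(1)
for a,b in((145,160),(165,210),(300,340),(345,370)):
    print(a,b,p[184:203,a:b,2].mean(1).round().astype(int).tolist())
for u in(150,185,320,360): print(u,[tool(u,v,.029)[:2].tolist() for v in(190,193,196)])
zf=T[2]-.0245+.012
g=p[:,:,1].astype(float)
print('footfront',p[155:172,240:275].mean(1).round().astype(int).tolist())
for v in(162,163): print(tool(222,v,zf),tool(292,v,zf))
print('row in tool mm per px',tool(257,194,.029)-tool(257,193,.029), tool(257,277,T[2]-.0245+.072))
hsv=cv2.cvtColor(p,cv2.COLOR_BGR2HSV); m=cv2.inRange(hsv,(0,150,90),(6,255,255))|cv2.inRange(hsv,(172,150,90),(180,255,255)); v,u=np.nonzero(m[255:300,240:275]); print('disc u',u.min()+240,u.max()+240,'v',v.min()+255,v.max()+255)
E
```

```text
145 160 [247, 247, 247, 247, 247, 246, 230, 170, 156, 141, 115, 113, 121, 125, 163, 235, 246, 247, 247]
165 210 [173, 173, 173, 177, 188, 195, 175, 109, 96, 96, 100, 111, 121, 123, 135, 177, 207, 222, 227]
300 340 [173, 173, 173, 173, 172, 164, 134, 99, 93, 94, 101, 114, 121, 124, 143, 165, 172, 173, 173]
345 370 [179, 179, 176, 173, 171, 158, 122, 96, 93, 93, 105, 117, 121, 125, 149, 167, 171, 172, 172]
150 [[-96.5, -2.8], [-96.8, 0.1], [-97.1, 3.0]]
185 [[-62.7, -2.8], [-62.9, 0.0], [-63.1, 2.9]]
320 [[58.6, -2.7], [58.8, 0.1], [58.9, 2.9]]
360 [[97.0, -2.7], [97.3, 0.1], [97.6, 3.0]]
footfront [[62, 146, 174], [62, 146, 174], [62, 146, 174], [62, 146, 174], [62, 146, 174], [62, 146, 173], [65, 135, 158], [74, 104, 115], [82, 85, 87], [88, 87, 89], [101, 100, 102], [115, 115, 117], [118, 117, 120], [119, 118, 120], [119, 118, 120], [118, 118, 120], [119, 118, 120]]
[-19.3 -41.8  12.6] [ 22.5 -41.8  12.5]
[-19.3 -41.2  12.6] [ 22.5 -41.2  12.5]
row in tool mm per px [0.  0.9 0. ] [  1.3  -0.6 -47.5]
disc u 243 268 v 275 288
```

```bash
python3 -m pendant '[{"x":0,"y":0.09,"z":0.5,"spin":0},{"x":0,"y":0.09,"z":1.5,"spin":0},{"x":0,"y":0.09,"z":2.5,"spin":0},{"x":0,"y":0.09,"z":3.3,"spin":0},{"x":0,"y":0.09,"z":3.8,"spin":0},{"x":0,"y":0.09,"z":4,"spin":0},{"x":0,"y":0.09,"z":4,"spin":0},{"x":0,"y":0.09,"z":4,"spin":0}]' -
python3 - <<'E'
from h import *; import pickle
s=readout.observe(); p,d=vision.grab_frame('wrist'); cv2.imwrite('pics/w5.png',p); pickle.dump(s,open('pics/w5.pkl','wb'));print(s['tool_pos'],s['wrist_force'])
R=np.array(s['ee_rot']);T=np.array(s['tool_pos'])
def tool(u,v,z): return (R.T@(on('wrist',u,v,z,s)-T)*1000).round(1)
for a,b in((130,170),(180,205),(310,330),(340,370)):
    c=p[170:240,a:b,2].mean(1); print(a,b,c.round().astype(int).tolist())
for v in range(180,236,5): print(v,tool(150,v,.029)[1],tool(350,v,.029)[1], 'foot bottom/top',tool(257,v,T[2]-.0245)[1],tool(257,v,T[2]-.0125)[1])
print(p[150:180,240:275,2].mean(1).round().astype(int).tolist())
E
```

```text
time: 7.73
tool_pos: [0.552, -0.0054, 0.0795]
ee_rot: [[-0.272, -0.962, 0.0], [-0.962, 0.272, 0.0], [-0.0, -0.0, -1.0]]
wrist_force: [-0.9, 0.2, -2.3]
gripper_width: 0.0237
[ 0.55200844 -0.00535591  0.0794868 ] [-0.93275144  0.15006803 -2.29390922]
130 170 [195, 196, 196, 196, 195, 194, 194, 195, 196, 196, 197, 197, 199, 199, 197, 196, 196, 197, 197, 198, 198, 198, 197, 196, 197, 198, 198, 199, 200, 200, 201, 201, 194, 150, 126, 118, 104, 102, 120, 122, 122, 128, 164, 195, 201, 203, 204, 205, 205, 206, 207, 207, 197, 99, 32, 21, 22, 22, 22, 22, 23, 21, 21, 21, 22, 21, 21, 22, 22, 23]
180 205 [174, 174, 173, 174, 174, 173, 174, 174, 174, 174, 173, 174, 174, 173, 173, 174, 174, 174, 173, 174, 174, 173, 173, 174, 173, 174, 173, 173, 173, 173, 173, 173, 171, 152, 143, 139, 119, 106, 115, 121, 122, 122, 132, 181, 180, 173, 172, 172, 173, 172, 174, 183, 209, 224, 103, 31, 27, 28, 27, 26, 29, 28, 29, 27, 26, 26, 29, 35, 37, 39]
310 330 [173, 174, 173, 173, 174, 173, 173, 173, 174, 174, 174, 173, 174, 174, 173, 174, 174, 173, 173, 173, 174, 173, 173, 174, 174, 174, 174, 174, 174, 173, 173, 1
[... 454 characters left out ...]
22, 22, 22, 22, 22, 22, 22, 21, 23, 22, 21, 21, 22, 22, 22]
180 -22.0 -21.8 foot bottom/top -27.9 -30.7
185 -18.0 -17.9 foot bottom/top -24.5 -27.6
190 -14.0 -13.9 foot bottom/top -21.2 -24.5
195 -10.0 -9.9 foot bottom/top -17.8 -21.3
200 -5.9 -5.9 foot bottom/top -14.3 -18.1
205 -1.8 -1.8 foot bottom/top -10.9 -14.9
210 2.4 2.3 foot bottom/top -7.4 -11.6
215 6.6 6.5 foot bottom/top -3.8 -8.3
220 10.9 10.7 foot bottom/top -0.3 -4.9
225 15.2 15.0 foot bottom/top 3.4 -1.5
230 19.6 19.4 foot bottom/top 7.1 1.9
235 24.1 23.8 foot bottom/top 10.8 5.4
[175, 175, 176, 175, 175, 175, 175, 174, 175, 174, 173, 159, 116, 88, 89, 102, 117, 120, 120, 120, 120, 121, 120, 120, 120, 120, 120, 121, 121, 120]
```

View pics/w5.png

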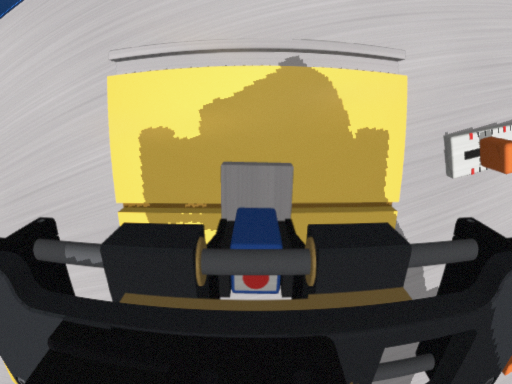

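The groove is centred 0.3 mm from the gauge axis (rows 202.5–212.3) and parallel to the foot. Descending by touch.

```bash
python3 -m pendant '[{"x":0,"y":0.02,"z":0.1,"spin":0},{"x":0,"y":0.02,"z":0.2,"spin":0},{"x":0,"y":0.02,"z":0.3,"spin":0},{"x":0,"y":0.02,"z":0.4,"spin":0},{"x":0,"y":0.02,"z":0.45,"spin":0},{"x":0,"y":0.02,"z":0.45,"spin":0},{"x":0,"y":0.02,"z":0.45,"spin":0},{"x":0,"y":0.02,"z":0.45,"spin":0}]' -
python3 -m pendant '[{"x":0,"y":0,"z":0.05,"spin":0},{"x":0,"y":0,"z":0.1,"spin":0},{"x":0,"y":0,"z":0.1,"spin":0},{"x":0,"y":0,"z":0.1,"spin":0},{"x":0,"y":0,"z":0.1,"spin":0},{"x":0,"y":0,"z":0.1,"spin":0},{"x":0,"y":0,"z":0.1,"spin":0},{"x":0,"y":0,"z":0.1,"spin":0}]' -
```

```text
time: 8.45
tool_pos: [0.5517, -0.0053, 0.0751]
ee_rot: [[-0.272, -0.962, 0.0], [-0.962, 0.272, -0.0], [0.0, -0.0, -1.0]]
wrist_force: [-0.6, -0.8, -1.8]
gripper_width: 0.0238
time: 9.12
tool_pos: [0.5517, -0.0054, 0.0741]
ee_rot: [[-0.272, -0.962, 0.0], [-0.962, 0.272, -0.0], [0.0, -0.0, -1.0]]
wrist_force: [0.4, 0.4, -1.6]
gripper_width: 0.0236
```

```bash
python3 -m pendant '[{"x":0,"y":0,"z":0.02,"spin":0},{"x":0,"y":0,"z":0.04,"spin":0},{"x":0,"y":0,"z":0.06,"spin":0},{"x":0,"y":0,"z":0.08,"spin":0},{"x":0,"y":0,"z":0.08,"spin":0},{"x":0,"y":0,"z":0.08,"spin":0},{"x":0,"y":0,"z":0.08,"spin":0},{"x":0,"y":0,"z":0.08,"spin":0}]' -
```

```text
time: 9.78
tool_pos: [0.5517, -0.0054, 0.0732]
ee_rot: [[-0.272, -0.962, 0.0], [-0.962, 0.272, -0.0], [0.0, -0.0, -1.0]]
wrist_force: [-0.0, -0.2, -2.2]
gripper_width: 0.0237
```

```bash
python3 -m pendant '[{"x":0,"y":0,"z":0.02,"spin":0},{"x":0,"y":0,"z":0.04,"spin":0},{"x":0,"y":0,"z":0.06,"spin":0},{"x":0,"y":0,"z":0.08,"spin":0},{"x":0,"y":0,"z":0.08,"spin":0},{"x":0,"y":0,"z":0.08,"spin":0},{"x":0,"y":0,"z":0.08,"spin":0},{"x":0,"y":0,"z":0.08,"spin":0}]' -
```

```text
time: 10.45
tool_pos: [0.5517, -0.0054, 0.0724]
ee_rot: [[-0.272, -0.962, 0.0], [-0.962, 0.272, -0.0], [0.0, -0.0, -1.0]]
wrist_force: [-0.3, 0.1, -1.9]
gripper_width: 0.024
```

```bash
python3 -m pendant '[{"x":0,"y":0,"z":0.03,"spin":0},{"x":0,"y":0,"z":0.06,"spin":0},{"x":0,"y":0,"z":0.09,"spin":0},{"x":0,"y":0,"z":0.1,"spin":0},{"x":0,"y":0,"z":0.1,"spin":0},{"x":0,"y":0,"z":0.1,"spin":0},{"x":0,"y":0,"z":0.1,"spin":0},{"x":0,"y":0,"z":0.1,"spin":0}]' -
```

```text
time: 11.12
tool_pos: [0.5517, -0.0054, 0.0715]
ee_rot: [[-0.272, -0.962, 0.0], [-0.962, 0.272, -0.0], [0.0, -0.0, -1.0]]
wrist_force: [0.3, -0.1, -2.9]
gripper_width: 0.0237
```

```bash
python3 -m pendant '[{"x":0,"y":0,"z":0.03,"spin":0},{"x":0,"y":0,"z":0.06,"spin":0},{"x":0,"y":0,"z":0.09,"spin":0},{"x":0,"y":0,"z":0.12,"spin":0},{"x":0,"y":0,"z":0.15,"spin":0},{"x":0,"y":0,"z":0.15,"spin":0},{"x":0,"y":0,"z":0.15,"spin":0},{"x":0,"y":0,"z":0.15,"spin":0}]' -
```

```text
time: 11.78
tool_pos: [0.5517, -0.0054, 0.0699]
ee_rot: [[-0.272, -0.962, 0.0], [-0.962, 0.272, -0.0], [0.0, -0.0, -1.0]]
wrist_force: [0.3, 0.4, -2.6]
gripper_width: 0.0236
```

The tip is about 4 mm below the board's top with no contact force, so it is in the groove. Continuing down.

```bash
python3 -m pendant '[{"x":0,"y":0,"z":0.1,"spin":0},{"x":0,"y":0,"z":0.2,"spin":0},{"x":0,"y":0,"z":0.3,"spin":0},{"x":0,"y":0,"z":0.4,"spin":0},{"x":0,"y":0,"z":0.5,"spin":0},{"x":0,"y":0,"z":0.6,"spin":0},{"x":0,"y":0,"z":0.7,"spin":0},{"x":0,"y":0,"z":0.7,"spin":0}]' -
python3 -m pendant '[{"x":0,"y":0,"z":0.1,"spin":0},{"x":0,"y":0,"z":0.2,"spin":0},{"x":0,"y":0,"z":0.3,"spin":0},{"x":0,"y":0,"z":0.4,"spin":0},{"x":0,"y":0,"z":0.5,"spin":0},{"x":0,"y":0,"z":0.6,"spin":0},{"x":0,"y":0,"z":0.65,"spin":0},{"x":0,"y":0,"z":0.65,"spin":0}]' -
```

```text
time: 12.45
tool_pos: [0.5515, -0.0054, 0.0627]
ee_rot: [[-0.272, -0.962, -0.0], [-0.962, 0.272, -0.0], [0.0, 0.0, -1.0]]
wrist_force: [-0.2, -0.6, -2.9]
gripper_width: 0.0237
time: 13.12
tool_pos: [0.5519, -0.0053, 0.0566]
ee_rot: [[-0.272, -0.962, 0.001], [-0.962, 0.272, -0.0], [-0.0, -0.001, -1.0]]
wrist_force: [-2.3, -0.4, 4.0]
gripper_width: 0.0237
```

```bash
python3 -m pendant '[{"x":0,"y":0,"z":0.03,"spin":0},{"x":0,"y":0,"z":0.06,"spin":0},{"x":0,"y":0,"z":0.09,"spin":0},{"x":0,"y":0,"z":0.12,"spin":0},{"x":0,"y":0,"z":0.15,"spin":0},{"x":0,"y":0,"z":0.18,"spin":0},{"x":0,"y":0,"z":0.2,"spin":0},{"x":0,"y":0,"z":0.2,"spin":0}]' -
```

```text
time: 13.78
tool_pos: [0.5518, -0.0053, 0.0545]
ee_rot: [[-0.272, -0.962, 0.0], [-0.962, 0.272, 0.0], [-0.0, -0.0, -1.0]]
wrist_force: [-0.1, 0.1, 4.1]
gripper_width: 0.0238
```

```bash
python3 -m pendant '[{"x":0,"y":0,"z":0.01,"spin":0},{"x":0,"y":0,"z":0.02,"spin":0},{"x":0,"y":0,"z":0.03,"spin":0},{"x":0,"y":0,"z":0.04,"spin":0},{"x":0,"y":0,"z":0.05,"spin":0},{"x":0,"y":0,"z":0.05,"spin":0},{"x":0,"y":0,"z":0.05,"spin":0},{"x":0,"y":0,"z":0.05,"spin":0}]' -
```

```text
time: 14.45
tool_pos: [0.5518, -0.0053, 0.054]
ee_rot: [[-0.272, -0.962, 0.0], [-0.962, 0.272, -0.0], [-0.0, -0.0, -1.0]]
wrist_force: [-0.0, -0.5, 4.4]
gripper_width: 0.0243
```

```bash
python3 -m pendant '[{"x":0,"y":0,"z":0.01,"spin":0},{"x":0,"y":0,"z":0.02,"spin":0},{"x":0,"y":0,"z":0.03,"spin":0},{"x":0,"y":0,"z":0.04,"spin":0},{"x":0,"y":0,"z":0.04,"spin":0},{"x":0,"y":0,"z":0.04,"spin":0},{"x":0,"y":0,"z":0.04,"spin":0},{"x":0,"y":0,"z":0.04,"spin":0}]' -
```

```text
time: 15.12
tool_pos: [0.5517, -0.0053, 0.0536]
ee_rot: [[-0.272, -0.962, 0.0], [-0.962, 0.272, -0.0], [-0.0, -0.0, -1.0]]
wrist_force: [0.9, -0.7, 4.2]
gripper_width: 0.0241
```

```bash
python3 -m pendant '[{"x":0,"y":0,"z":0.01,"spin":0},{"x":0,"y":0,"z":0.02,"spin":0},{"x":0,"y":0,"z":0.03,"spin":0},{"x":0,"y":0,"z":0.03,"spin":0},{"x":0,"y":0,"z":0.03,"spin":0},{"x":0,"y":0,"z":0.03,"spin":0},{"x":0,"y":0,"z":0.03,"spin":0},{"x":0,"y":0,"z":0.03,"spin":0}]' -
```

```text
time: 15.78
tool_pos: [0.5518, -0.0054, 0.0535]
ee_rot: [[-0.272, -0.962, 0.0], [-0.962, 0.272, -0.0], [0.0, -0.0, -1.0]]
wrist_force: [-0.6, -0.6, 5.7]
gripper_width: 0.0237
```

```bash
python3 -m pendant '[{"x":0,"y":0,"z":0.01,"spin":0},{"x":0,"y":0,"z":0.02,"spin":0},{"x":0,"y":0,"z":0.03,"spin":0},{"x":0,"y":0,"z":0.03,"spin":0},{"x":0,"y":0,"z":0.03,"spin":0},{"x":0,"y":0,"z":0.03,"spin":0},{"x":0,"y":0,"z":0.03,"spin":0},{"x":0,"y":0,"z":0.03,"spin":0}]' -
```

```text
time: 16.45
tool_pos: [0.5518, -0.0053, 0.0534]
ee_rot: [[-0.272, -0.962, 0.0], [-0.962, 0.272, -0.0], [0.0, -0.0, -1.0]]
wrist_force: [-0.4, -0.3, 7.0]
gripper_width: 0.024
```

```bash
python3 -m pendant '[{"x":0,"y":0,"z":0.01,"spin":0},{"x":0,"y":0,"z":0.02,"spin":0},{"x":0,"y":0,"z":0.03,"spin":0},{"x":0,"y":0,"z":0.03,"spin":0},{"x":0,"y":0,"z":0.03,"spin":0},{"x":0,"y":0,"z":0.03,"spin":0},{"x":0,"y":0,"z":0.03,"spin":0},{"x":0,"y":0,"z":0.03,"spin":0}]' -
```

```text
time: 17.12
tool_pos: [0.5518, -0.0054, 0.0534]
ee_rot: [[-0.272, -0.962, 0.0], [-0.962, 0.272, -0.0], [0.0, -0.0, -1.0]]
wrist_force: [-1.2, -0.6, 9.4]
gripper_width: 0.0241
```

```bash
python3 -m pendant '[{"x":0,"y":0,"z":0.02,"spin":0},{"x":0,"y":0,"z":0.04,"spin":0},{"x":0,"y":0,"z":0.06,"spin":0},{"x":0,"y":0,"z":0.06,"spin":0},{"x":0,"y":0,"z":0.04,"spin":0},{"x":0,"y":0,"z":0,"spin":0},{"x":0,"y":0,"z":-0.05,"spin":0},{"x":0,"y":0,"z":-0.08,"spin":0}]' -
```

```text
time: 17.78
tool_pos: [0.5517, -0.0054, 0.0535]
ee_rot: [[-0.272, -0.962, 0.0], [-0.962, 0.272, 0.0], [-0.0, -0.0, -1.0]]
wrist_force: [1.5, -0.1, 3.2]
gripper_width: 0.0239
```

```bash
python3 -m pendant '[{"x":0,"y":0,"z":0,"spin":0},{"x":0,"y":0,"z":0,"spin":0},{"x":0,"y":0,"z":0,"spin":0},{"x":0,"y":0,"z":0,"spin":0},{"x":0,"y":0,"z":0,"spin":0},{"x":0,"y":0,"z":0,"spin":0},{"x":0,"y":0,"z":0,"spin":0},{"x":0,"y":0,"z":0,"spin":0}]' 100
```

```text
time: 18.45
tool_pos: [0.5516, -0.0054, 0.0534]
ee_rot: [[-0.272, -0.962, -0.0], [-0.962, 0.272, -0.0], [0.0, 0.0, -1.0]]
wrist_force: [0.9, 0.1, 0.5]
gripper_width: 0.0529
```

```bash
python3 -m pendant '[{"x":0,"y":0,"z":-1,"spin":0},{"x":0,"y":0,"z":-2.5,"spin":0},{"x":0,"y":0,"z":-4,"spin":0},{"x":0,"y":0,"z":-6,"spin":0},{"x":0,"y":0,"z":-8,"spin":0},{"x":0,"y":1.2,"z":-9.5,"spin":0},{"x":0,"y":2,"z":-10,"spin":0},{"x":0,"y":2,"z":-10,"spin":0}]' 0
python3 -m pendant '[{"x":0,"y":2,"z":0,"spin":0},{"x":0,"y":3,"z":0,"spin":0},{"x":0,"y":3,"z":0,"spin":0},{"x":0,"y":3,"z":0,"spin":0},{"x":0,"y":3,"z":0,"spin":0},{"x":0,"y":3,"z":0,"spin":0},{"x":0,"y":3,"z":0,"spin":0},{"x":0,"y":3,"z":0,"spin":0}]' 0
python3 - <<'E'
from h import *; import pickle
s=readout.observe(); p,d=vision.grab_frame('wrist'); cv2.imwrite('pics/w6.png',p); np.save('pics/w6.npy',d); pickle.dump(s,open('pics/w6.pkl','wb'));print(s['tool_pos'])
E
```

```text
time: 19.12
tool_pos: [0.5317, 0.0007, 0.1551]
ee_rot: [[-0.271, -0.963, 0.002], [-0.963, 0.271, -0.0], [-0.0, -0.002, -1.0]]
wrist_force: [0.3, -0.5, 0.4]
gripper_width: 0.0861
time: 19.78
tool_pos: [0.504, 0.0081, 0.1533]
ee_rot: [[-0.272, -0.962, 0.0], [-0.962, 0.272, 0.0], [-0.0, -0.0, -1.0]]
wrist_force: [-0.2, -1.2, 0.3]
gripper_width: 0.0869
[0.50397262 0.00812342 0.15330144]
```

View pics/w6.png

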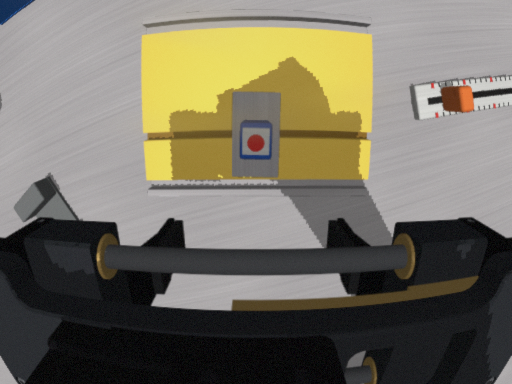

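The gauge is standing square across the groove, with its disc at (256,143) and its foot at rows 92–177. Reading heights from depth and the disc's apparent size and position.

```bash
cat > rd.py <<'E'
from h import *
def world(d,s):
    m,f=cam('wrist'); U,V=np.meshgrid(np.arange(512.),np.arange(384.)); x=U-m['cx'];y=V-m['cy'];r=np.hypot(x,y)+1e-9;th=r/f
    D=np.stack([np.sin(th)*x/r,np.sin(th)*y/r,np.cos(th)],-1); P=D*(d/D[...,2])[...,None]
    T=np.array(m['T_tool_cam']); P=P@T[:3,:3].T+T[:3,3]; return P@np.array(s['ee_rot']).T+np.array(s['tool_pos'])
def rep(p,d,s):
    W=world(d,s); hsv=cv2.cvtColor(p,cv2.COLOR_BGR2HSV)
    m=cv2.inRange(hsv,(0,150,90),(6,255,255))|cv2.inRange(hsv,(172,150,90),(180,255,255)); n,l,st,c=cv2.connectedComponentsWithStats(m)
    i=[k for k in range(1,n) if st[k,4]>60 and st[k,2]<40 and st[k,4]/(st[k,2]*st[k,3])>.65 and st[k,1]>60]
    for k in i:
        mm=cv2.erode((l==k).astype(np.uint8),np.ones((5,5)))>0; z=W[mm][:,2]
        print('disc',st[k],c[k].round(1),'z',np.median(z),z.std(),len(z), on('wrist',*c[k],np.median(z),s)[:2].round(4))
    return W
E
python3 - <<'E'
from rd import *; import pickle
p=cv2.imread('pics/w6.png'); d=np.load('pics/w6.npy'); s=pickle.load(open('pics/w6.pkl','rb')); W=rep(p,d,s)
def z(u0,u1,v0,v1,n): q=W[v0:v1,u0:u1,2].ravel(); q=q[d[v0:v1,u0:u1].ravel()>0]; print(n,np.round(np.median(q),5),q.std().round(5),len(q))
z(238,276,96,118,'foot'); z(238,276,166,174,'foot2'); z(160,220,60,120,'boardR'); z(290,350,60,120,'board');z(160,225,142,172,'bd near');z(290,360,142,172,'bd near'); z(245,268,127,131,'barrel top')
for v in range(128,142): print(v,np.median(W[v,160:225,2]).round(4),np.median(W[v,290,2]).round(4),np.median(W[v,290:355,2]).round(4),int(p[v,290:355,2].mean()))
E
```

```text
disc [248 135  16  16 196] [255.3 142.7] z 0.10829427873050212 0.022322366859766324 85 [ 0.5517 -0.006 ]
foot 0.04096 0.00072 831
foot2 0.041 0.0007 301
boardR 0.02877 0.00074 3590
board 0.02882 0.00072 3588
bd near 0.02872 0.0007 1946
bd near 0.02874 0.0007 2094
barrel top 0.09614 0.0009 92
128 0.0289 0.0288 0.0288 157
129 0.0289 0.0283 0.0289 154
130 0.0286 0.0166 0.0279 132
131 0.0173 0.0162 0.0168 105
132 0.0166 0.0167 0.0166 94
133 0.0167 0.0169 0.0169 92
134 0.0167 0.0167 0.0169 91
135 0.0167 0.0173 0.0168 90
136 0.0168 0.016 0.0168 92
137 0.0169 0.0258 0.0168 103
138 0.022 0.0296 0.0268 125
139 0.0285 0.0296 0.0286 147
140 0.0288 0.029 0.0288 154
141 0.0289 0.0307 0.0286 155
```

```bash
python3 - <<'E'
from rd import *; import pickle
for f,du,dv in(('w2',235.1,179),('w6',255.3,142.7)):
    p=cv2.imread(f'pics/{f}.png'); d=np.load(f'pics/{f}.npy'); s=pickle.load(open(f'pics/{f}.pkl','rb')); W=world(d,s)
    V,U=np.mgrid[:384,:512]; r=np.hypot(U-du,V-dv); R=3.5 if f=='w2' else 5.5
    q=W[(r<R)&(d>0)][:,2]; q=q[q>.09]; print(f,'disc',len(q),np.median(q),q.mean(),q.std())
    if f=='w2': a=W[188:198,222:254][...,2]; b=W[125:150,225:256][...,2]
    else: a=W[96:118,238:276][...,2]; b=a
    for x in(a,b): x=x[(x>.03)&(x<.06)]; print('foot',np.median(x),len(x))
for a,b in((160,225),(290,355)):
    fl=W[132:137,a:b,2]; bd=np.r_[W[120:128,a:b,2],W[144:152,a:b,2]]; print('floor',np.median(fl),fl.mean(),'board',np.median(bd),np.median(bd)-np.median(fl))
E
```

```text
w2 disc 37 0.10699213074716726 0.10705171042482081 0.000652694063480875
foot 0.04686068310686939 229
foot 0.04626477511754584 772
w6 disc 94 0.10829647612669879 0.1083393902869926 0.0006600671915454156
foot 0.04095537957374855 831
foot 0.04095537957374855 831
floor 0.016728812637887253 0.01678167190421982 board 0.02873327284467521 0.012004460206787956
floor 0.016807978147835773 0.017701313236966228 board 0.028772746066625284 0.011964767918789511
```

```bash
python3 - <<'E'
from rd import *
for i in range(3):
    s=readout.observe(); p,d=vision.grab_frame('wrist'); W=world(d,s); hsv=cv2.cvtColor(p,cv2.COLOR_BGR2HSV)
    m=cv2.inRange(hsv,(0,150,90),(6,255,255))[100:180,200:300]; v,u=np.nonzero(m); c=(u.mean()+200,v.mean()+100)
    V,U=np.mgrid[:384,:512]; r=np.hypot(U-c[0],V-c[1]); q=W[(r<6)&(d>0)][:,2]
    fl=W[132:137,160:225,2];bd=W[144:152,160:225,2]; ft=W[96:118,238:276,2]; print(np.round(c,1),'disc',np.median(q),q[q>.1].mean(),'foot',np.median(ft),'floor',np.median(fl),'bd',np.median(bd),'table',np.median(W[200:210,200:300,2]))
Z=W[130:158,235:278,2]*1000
print(Z[::2,::2].round(1))
E
```

```text
[255.3 142.5] disc 0.10837352447529368 0.10834738464748914 foot 0.041013454405198796 floor 0.016690585944916625 bd 0.028758825763944798 table -0.00015273835441154127
[255.3 142.4] disc 0.10823013578839533 0.1082173921449698 foot 0.041005797060075205 floor 0.0167160595980666 bd 0.02868666795533341 table -0.00019839610013540343
[255.3 142.4] disc 0.10821257025634763 0.1082624530922589 foot 0.0409576177369214 floor 0.016752424580257774 bd 0.02873302595964313 table -0.00015222005298419494
[[ 41.   41.6  42.4  94.2  95.3  96.6  94.6  95.8  97.5  96.3  96.5  96.
   94.8  97.5  96.2  96.6  96.5  96.1  94.6  39.9  41.7  40.7]
 [ 41.3  41.   41.3  94.4  96.4  96.3  96.4  96.   96.8  96.6  96.6  95.9
   96.7  96.5  95.   95.1  96.6  96.6  94.8  40.3  40.1  40.5]
 [ 41.4  40.3  41.1  96.   96.9  97.1  97.1  97.2  97.3 109.  107.7 108.7
  105.6  95.9  95.9  95.5  97.1  97.5  93.8  41.   41.8  40.8]
 [ 41.2  40.7  42.   94.3  96.4  97.2  96.2  95.3 108.3 108.3 108.8 108.2
  108.8 108.9 315.3  96.   95.8  95.3  95.   40.7  41.   41.7]
 [ 40.2  40.4  41.4  94.3  97.1  95.6  97.7 107.7 108.3 107.7 1
[... 607 characters left out ...]
3  41.   41.6]
 [ 41.   41.4  41.   94.4  96.3  95.8  96.4  97.2 107.9 109.  107.8 108.5
  107.3 107.8  98.   96.1  95.9  94.5  93.1  42.2  42.   41.3]
 [ 41.3  41.1  40.8  94.3  96.2  96.6  96.2  97.5  97.2 107.2 107.8 108.4
  108.8  95.7  95.8  96.2  96.3  95.6  92.4  41.3  40.5  42.6]
 [ 40.4  40.3  41.9  94.3 315.3  96.7  96.1  96.1  96.4  96.4  95.8  96.6
   98.5  97.8  96.8  97.6  96.7  94.6  94.   41.6  40.7  42.2]
 [ 41.   40.4  40.7  94.5  94.5  94.6  95.6  97.2  95.3  98.   95.6  95.9
   96.2  95.2  96.3  95.7  97.   94.8  92.6  41.   40.3  39.5]
 [ 41.8  39.3  41.8  95.1  96.   94.7  94.7  96.1  94.6  94.   95.3  95.1
   96.4  95.2  94.8  94.4  94.7  95.1  93.2  41.   41.6  41. ]]
```

The readings disagree slightly. The disc gives 20 − 7.3 = 12.7 mm, while direct depth of the groove floor gives 12.0 mm, and the stated range tops out at 12. I'll re-check from an oblique view beside the marker, so I'm going there now.

```bash
python3 -m pendant '[{"x":3,"y":-0.8,"z":-2,"spin":-0.03},{"x":6.5,"y":-1.8,"z":-4,"spin":-0.06},{"x":10,"y":-2.8,"z":-4,"spin":-0.1},{"x":13.5,"y":-3.8,"z":-4,"spin":-0.14},{"x":17,"y":-4.8,"z":-4,"spin":-0.18},{"x":20.5,"y":-5.8,"z":-4,"spin":-0.21},{"x":24,"y":-6.8,"z":-4,"spin":-0.235},{"x":25,"y":-7.2,"z":-4,"spin":-0.235}]' 0
python3 -m pendant '[{"x":0,"y":0,"z":0,"spin":0},{"x":0,"y":0,"z":0,"spin":0},{"x":0,"y":0,"z":0,"spin":0},{"x":0,"y":0,"z":0,"spin":0},{"x":0,"y":0,"z":0,"spin":0},{"x":0,"y":0,"z":0,"spin":0},{"x":0,"y":0,"z":0,"spin":0},{"x":0,"y":0,"z":0,"spin":0}]' 0
python3 - <<'E'
from h import *; import pickle
s=readout.observe(); p,d=vision.grab_frame('wrist'); cv2.imwrite('pics/w7.png',p); np.save('pics/w7.npy',d); pickle.dump(s,open('pics/w7.pkl','wb'));print(s['tool_pos'])
E
```

```text
time: 20.65
tool_pos: [0.5034, -0.2592, 0.1934]
ee_rot: [[-0.048, -0.999, -0.0], [-0.999, 0.048, -0.004], [0.004, 0.0, -1.0]]
wrist_force: [-0.7, 0.4, 0.4]
gripper_width: 0.0875
time: 21.32
tool_pos: [0.505, -0.2515, 0.1935]
ee_rot: [[-0.039, -0.999, 0.0], [-0.999, 0.039, -0.0], [0.0, -0.0, -1.0]]
wrist_force: [-0.2, -0.0, 0.2]
gripper_width: 0.0869
[ 0.50497809 -0.2515006   0.19353768]
```

View pics/w7.png

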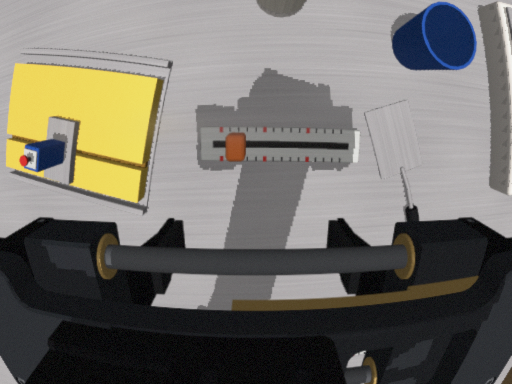

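The wrist view shows the bar with red ticks at u≈221, 264 and 308 (0, 50 and 100 mm), the marker at (236,147), and the gauge's disc seen obliquely at (25,160).

```bash
python3 - <<'E'
from rd import *; import pickle
p=cv2.imread('pics/w7.png'); d=np.load('pics/w7.npy'); s=pickle.load(open('pics/w7.pkl','rb')); W=world(d,s)
hsv=cv2.cvtColor(p,cv2.COLOR_BGR2HSV); n0=np.zeros((384,512),bool)
R=n0.copy(); R[105:185,185:375]=1
k=R&(W[...,2]>.009)&(W[...,2]<.019)&(d>0); kk=cv2.morphologyEx(k.astype(np.uint8),cv2.MORPH_OPEN,np.ones((3,3)))>0
r=cv2.minAreaRect(W[kk][:,:2].astype(np.float32)); print('bar',r,np.median(W[kk][:,2]))
k=R&(W[...,2]>.05)&(W[...,2]<.06); S=W[k]; print('marker',S.mean(0),cv2.minAreaRect(S[:,:2].astype(np.float32)))
m=cv2.inRange(hsv,(0,90,60),(8,255,255))|cv2.inRange(hsv,(172,90,60),(180,255,255)); m[~R]=0
n,l,st,c=cv2.connectedComponentsWithStats(m)
for i in range(1,n):
    if st[i,4]>3: print('tick',st[i,4],c[i].round(1),on('wrist',*c[i],.014,s).round(4))
m=cv2.inRange(hsv,(0,150,90),(6,255,255)); m[:, 60:]=0;n,l,st,c=cv2.connectedComponentsWithStats(m); i=1+np.argmax(st[1:,4]); print('disc',st[i],c[i])
q=W[(cv2.erode((l==i).astype(np.uint8),np.ones((3,3)))>0)&(d>0)]; print(np.median(q,0),q.std(0),len(q))
o,dr=ray('wrist',*c[i],s); t=(np.array([.5518,-.0054])-o[:2])@dr[:2]/(dr[:2]@dr[:2]); print('z by parallax',(o+t*dr))
print('board',np.median(W[85:110,60:140,2]),'foot',np.median(W[122:134,58:72,2]))
p4,d4=vision.grab_frame('top'); M,f=cam('top')
E
```

```text
bar ((0.536682665348053, -0.2834911048412323), (0.19015097618103027, 0.040327705442905426), 87.44852447509766) 0.013777016871956899
marker [ 0.5400163  -0.23217952  0.05356785] ((0.5394933223724365, -0.23186078667640686), (0.019860459491610527, 0.0283022653311491), 87.02676391601562)
tick 14 [220.9 128.9] [ 0.5574 -0.2146  0.014 ]
tick 13 [264.2 129. ] [ 0.555  -0.2641  0.014 ]
tick 13 [307.8 130. ] [ 0.5525 -0.3146  0.014 ]
tick 14 [237.1 133.4] [ 0.5512 -0.2329  0.014 ]
tick 15 [221. 158.] [ 0.5234 -0.2127  0.014 ]
tick 18 [264.  158.5] [ 0.5207 -0.2627  0.014 ]
tick 19 [306.6 159.1] [ 0.5183 -0.3128  0.014 ]
disc [ 20 156   8  10  59] [ 23.37288136 160.08474576]
[ 0.55196241 -0.00702208  0.1081466 ] [0.00176285 0.0023173  0.00056314] 28
z by parallax [ 0.55171494 -0.0054088   0.10622651]
board 0.028674577217263852 foot 0.04089613311024441
```

Bar: the zero tick is at about (0.540, -0.2136), running along (-0.0445, -0.999), and the marker is now at ≈18 mm. I'll grip the marker along the bar. The floor was measured directly at 12.0 mm, which is also the stated maximum, so it gets more weight than the disc's 12.7. Target ≈ 0.121–0.122.

```bash
python3 -m pendant '[{"x":-1,"y":-1.7,"z":1,"spin":0},{"x":-2.1,"y":-3.4,"z":2,"spin":0},{"x":-2.1,"y":-3.4,"z":4,"spin":0},{"x":-2.1,"y":-3.4,"z":6,"spin":0},{"x":-2.1,"y":-3.4,"z":8,"spin":0},{"x":-2.1,"y":-3.4,"z":9,"spin":0},{"x":-2.1,"y":-3.4,"z":10,"spin":0},{"x":-2.1,"y":-3.4,"z":10,"spin":0}]' 0
python3 -m pendant '[{"x":0,"y":0,"z":1,"spin":0},{"x":0,"y":0,"z":2,"spin":0},{"x":0,"y":0,"z":3,"spin":0},{"x":0,"y":0,"z":4,"spin":0},{"x":0,"y":0,"z":5,"spin":0},{"x":0,"y":0,"z":6,"spin":0},{"x":0,"y":0,"z":6.4,"spin":0},{"x":0,"y":0,"z":6.4,"spin":0}]' 0
```

```text
time: 22.08
tool_pos: [0.5387, -0.232, 0.0918]
ee_rot: [[-0.04, -0.999, -0.003], [-0.999, 0.04, 0.001], [-0.001, 0.003, -1.0]]
wrist_force: [0.2, -0.3, -0.5]
gripper_width: 0.0872
time: 22.75
tool_pos: [0.5389, -0.232, 0.028]
ee_rot: [[-0.04, -0.999, -0.002], [-0.999, 0.04, 0.001], [-0.001, 0.002, -1.0]]
wrist_force: [-0.8, 0.1, 1.3]
gripper_width: 0.0868
```

```bash
python3 -m pendant '[{"x":0,"y":0,"z":0,"spin":0},{"x":0,"y":0,"z":0,"spin":0},{"x":0,"y":0,"z":0,"spin":0},{"x":0,"y":0,"z":0,"spin":0},{"x":0,"y":0,"z":0,"spin":0},{"x":0,"y":0,"z":0,"spin":0},{"x":0,"y":0,"z":0,"spin":0},{"x":0,"y":0,"z":0,"spin":0}]' 255
python3 -m pendant '[{"x":0,"y":0,"z":0,"spin":0},{"x":0,"y":0,"z":0,"spin":0},{"x":0,"y":0,"z":0,"spin":0},{"x":0,"y":0,"z":0,"spin":0},{"x":0,"y":0,"z":0,"spin":0},{"x":0,"y":0,"z":0,"spin":0},{"x":0,"y":0,"z":0,"spin":0},{"x":0,"y":0,"z":0,"spin":0}]' 255
```

```text
time: 23.42
tool_pos: [0.5397, -0.2323, 0.0296]
ee_rot: [[-0.04, -0.999, 0.0], [-0.999, 0.04, -0.0], [0.0, -0.0, -1.0]]
wrist_force: [-0.3, -0.3, -0.2]
gripper_width: 0.0415
time: 24.08
tool_pos: [0.5397, -0.2322, 0.0294]
ee_rot: [[-0.04, -0.999, -0.0], [-0.999, 0.04, 0.0], [-0.0, 0.0, -1.0]]
wrist_force: [-0.2, 0.9, 0.2]
gripper_width: 0.0201
```

```bash
python3 -m pendant '[{"x":1,"y":0,"z":0,"spin":0},{"x":3,"y":0.01,"z":0,"spin":0},{"x":5,"y":0.02,"z":0,"spin":0},{"x":7,"y":0.03,"z":0,"spin":0},{"x":8.6,"y":0.04,"z":0,"spin":0},{"x":9.7,"y":0.05,"z":0,"spin":0},{"x":10.3,"y":0.05,"z":0,"spin":0},{"x":10.3,"y":0.05,"z":0,"spin":0}]' -
python3 -m pendant '[{"x":0,"y":0,"z":0,"spin":0},{"x":0,"y":0,"z":0,"spin":0},{"x":0,"y":0,"z":0,"spin":0},{"x":0,"y":0,"z":0,"spin":0},{"x":0,"y":0,"z":0,"spin":0},{"x":0,"y":0,"z":0,"spin":0},{"x":0,"y":0,"z":0,"spin":0},{"x":0,"y":0,"z":0,"spin":0}]' -
```

```text
time: 24.75
tool_pos: [0.5347, -0.3376, 0.0295]
ee_rot: [[-0.042, -0.999, 0.0], [-0.999, 0.042, -0.002], [0.002, -0.0, -1.0]]
wrist_force: [-0.9, -0.6, 0.7]
gripper_width: 0.0195
time: 25.42
tool_pos: [0.5348, -0.3348, 0.0295]
ee_rot: [[-0.04, -0.999, -0.001], [-0.999, 0.04, 0.0], [-0.0, 0.001, -1.0]]
wrist_force: [-1.8, -0.6, 1.4]
gripper_width: 0.0195
```

```bash
python3 -m pendant '[{"x":0,"y":0,"z":0,"spin":0},{"x":0,"y":0,"z":0,"spin":0},{"x":0,"y":0,"z":0,"spin":0},{"x":0,"y":0,"z":0,"spin":0},{"x":0,"y":0,"z":0,"spin":0},{"x":0,"y":0,"z":0,"spin":0},{"x":0,"y":0,"z":0,"spin":0},{"x":0,"y":0,"z":0,"spin":0}]' 0
python3 -m pendant '[{"x":0,"y":0,"z":-1,"spin":0},{"x":0,"y":0,"z":-3,"spin":0},{"x":0,"y":0,"z":-6,"spin":0},{"x":0,"y":0,"z":-9,"spin":0},{"x":-1,"y":0.5,"z":-12,"spin":0},{"x":-3,"y":1.5,"z":-15,"spin":0},{"x":-5,"y":2.5,"z":-16.5,"spin":0},{"x":-7,"y":3.4,"z":-16.5,"spin":0}]' 0
python3 -m pendant '[{"x":0,"y":0,"z":0,"spin":0},{"x":0,"y":0,"z":0,"spin":0},{"x":0,"y":0,"z":0,"spin":0},{"x":0,"y":0,"z":0,"spin":0},{"x":0,"y":0,"z":0,"spin":0},{"x":0,"y":0,"z":0,"spin":0},{"x":0,"y":0,"z":0,"spin":0},{"x":0,"y":0,"z":0,"spin":0}]' 0
python3 - <<'E'
from rd import *
s=readout.observe(); p,d=vision.grab_frame('wrist'); cv2.imwrite('pics/w8.png',p); W=world(d,s); print(s['tool_pos'])
R=np.zeros((384,512),bool); R[95:195,185:385]=1
k=R&(W[...,2]>.009)&(W[...,2]<.019)&(d>0); kk=cv2.morphologyEx(k.astype(np.uint8),cv2.MORPH_OPEN,np.ones((3,3)))>0
b=cv2.minAreaRect(W[kk][:,:2].astype(np.float32)); print('bar',b)
k=R&(W[...,2]>.05)&(W[...,2]<.06); r=cv2.minAreaRect(W[k][:,:2].astype(np.float32)); print('marker',r)
u=np.array([-.0445,-.999]); print('coord', (np.array(r[0])-[.5398,-.2136])@u,(W[k][:,:2].mean(0)-[.5398,-.2136])@u,(np.array(r[0])-b[0])@u+.07)
hsv=cv2.cvtColor(p,cv2.COLOR_BGR2HSV);m=cv2.inRange(hsv,(0,90,60),(8,255,255))|cv2.inRange(hsv,(172,90,60),(180,255,255)); m[~R]=0
n,l,st,c=cv2.connectedComponentsWithStats(m)
for i in range(1,n):
    if st[i,4]>3: print('tick',st[i,4],c[i].round(1),on('wrist',*c[i],.014,s).round(4))
a,_=vision.grab_frame('top'); q,_=vision.grab_frame('side'); cv2.imwrite('pics/fin.png',np.hstack([a[60:260,60:460],p[60:260,112:512]]))
E
```

```text
time: 26.08
tool_pos: [0.5351, -0.3352, 0.0295]
ee_rot: [[-0.04, -0.999, 0.0], [-0.999, 0.04, -0.0], [0.0, -0.0, -1.0]]
wrist_force: [-0.2, -0.4, 0.1]
gripper_width: 0.0649
time: 26.75
tool_pos: [0.506, -0.2641, 0.1997]
ee_rot: [[-0.041, -0.999, 0.008], [-0.999, 0.041, -0.004], [0.004, -0.008, -1.0]]
wrist_force: [1.1, 0.3, 1.0]
gripper_width: 0.0873
time: 27.42
tool_pos: [0.5039, -0.2642, 0.1942]
ee_rot: [[-0.041, -0.999, -0.0], [-0.999, 0.041, 0.0], [-0.0, 0.0, -1.0]]
wrist_force: [-0.2, -0.8, -0.6]
gripper_width: 0.0865
[ 0.50390664 -0.2641507   0.19416495]
bar ((0.5368006229400635, -0.2834888696670532), (0.19021522998809814, 0.040787309408187866), 87.26271057128906)
marker ((0.5348290205001831, -0.33544474840164185), (0.020150432363152504, 0.02838931418955326), 85.62673950195312)
coord 0.12194411224098205 0.1211075703907164 0.12199165916442872
tick 13 [210.  128.7] [ 0.5572 -0.2145  0.014 ]
tick 14 [253.3 128.5] [ 0.5549 -0.2644  0.014 ]
tick 15 [297. 129.] [ 0.5527 -0.3147  0.014 ]
tick 5 [312.2 133.2] [ 0.5474 -0.3325  0.014 ]
tick 17 [210.4 157.9] [ 0.523  -0.2127  0.014 ]
tick 16 [253.1 158.1] [ 0.5204 -0.2627  0.014 ]
tick 15 [296. 158.] [ 0.5187 -0.3129  0.014 ]
```

View pics/fin.png

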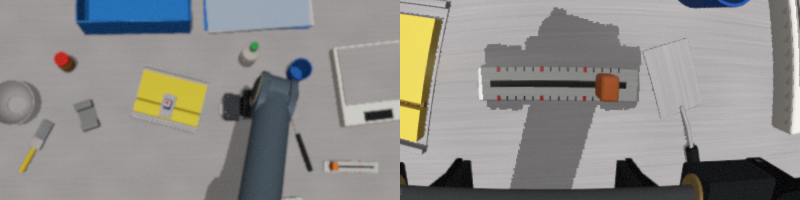

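```bash
python3 -c "
from bench import hand_in; print(hand_in())"
```

```text
the job is handed in; nothing more can be done
None
```

I lifted the gauge off its stand, lowered its probe into the groove and pressed its foot down flat across it. I released it there, slid the orange marker on the leftmost bar, and handed in at about 27.5 s. Two checks of the groove depth disagree by 0.7 mm, so the marker's value is a judgement.

- **Probe:** it went about 4 mm below the board's top with no contact force, so it was not pushed in on the flat.
- **Pressing:** the highest force I read was about 12 N. One slightly harder press between readings I estimate at 15 N at most, well under 30 N.
- **Foot:** front and back measured level. Its top was 12.25 mm above the board against a nominal 12 mm, so it may sit up to about 0.25 mm high, or that may be measuring error.
- **Depth, where the checks disagree:** the camera's view of the groove floor gave 12.0 mm. The gauge's disc had risen only about 7.3 mm, which reads 12.7 mm. The task says the groove is at most 12 mm deep, so I trusted the floor measurement. I did not press again to resolve the difference.
- **Marker:** measured after release at 0.121–0.122, which stands for about 12.15 mm. That is close to the floor measurement but about 5 mm of scale short of the disc's reading.
- **Rest of the scene:** the final pictures show nothing else visibly moved, and the robot is clear of everything.

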